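# Release a filter cartridge from its spring-collar coupler

## Task

Release the filter cartridge from the filter station: pull the coupler's spring collar up, turn it counter-clockwise (seen from above) past the ridge to the release notch, and let it drop fully into that notch. Then lift the cartridge straight out and stand it upright, gently, on the free part of the steel tray's floor, leaving the collar down in the release notch and the other things standing where they are.

Things in the scene. Friction and masses are not known exactly. Their poses are not given: they have to be found in the camera images.
- station: White filter station, fixed block 150 (x) x 130 (y) x 50 mm high; origin under its centre on the table, z up, control panel on its -x side. On its top a vertical coupler, axis through the origin: a steel collar round the cartridge. Beside the collar a curved ridge 10 mm high, 31 to 40 mm from the axis, with a notch at each end and a 14 mm high end stop beyond each notch.
- collar_top (a point): Centre of the collar's top, on the coupler's axis, 97 mm above the table when down. Collar: ribbed steel tube 58 mm across, 46 mm tall; grip its upper 30 mm across the diameter, at any yaw. The cartridge's head, 30 mm across, sticks 29 mm up through it. Site x points to the tab, y along two keyways in the 12 mm thick inner lip (34 mm bore); elsewhere the lip holds the cartridge's ears down.
- collar_tab (a point): Outer end of the tab, a 9 mm round stud at the collar's foot, reaching 39.5 mm from the axis, 56 mm above the table when down. Locked (at the start) it lies in the notch at the ridge's clockwise end, about 67 degrees clockwise (from above) of the station's +x; released, in the notch at the other end, pointing along the station's +x, keyways in line with the ears.
- collar_lift (a joint): Height of the collar above its lowest position, 0 to 0.016 m, against a spring (with the weight about 6 N at the bottom, 12 N at the top). The tab clears the ridge above about 0.0105 m; let go over the ridge, the collar rests on it at about 0.010 m; let go over a notch, it drops to 0.
- collar_turn (a joint): Collar angle in rad, counter-clockwise from above positive, stops at -0.05 and 1.25. With the tab down it is in the locked notch (-0.05 to 0.10) or in the release notch (1.10 to 1.25; keyways in line with the ears at 1.17). Turns easily (0.03 N m) when lifted.
- cartridge: White round cartridge, 114 mm tall, 30 mm diameter, flat foot, 0.15 to 0.3 kg; origin at the centre of its foot, z up. At the start its foot is 12 mm above the table in the socket, about 2 mm clear all round. Two ears on its y axis (41 mm over both, 10 mm wide, 56 to 66 mm above the foot) keep it from turning there. Grip its head above the collar; its foot clears the collar after an 85 mm rise.
- cartridge_top (a point): Centre of the cartridge's flat top, 114 mm above its foot.
- tray: Loose open steel tray, outside 140 (x) x 200 (y) x 25 mm high, walls and floor 4 mm thick, about 0.9 kg; origin at the centre of its underside, z up. A jar stands in its +y half; the -y half is free.
- jar: White-capped jar 48 mm across, 60 mm tall, standing in the +y half of the tray; origin at its foot, z up. Leave it standing.
- rack: White tube rack, 70 (x) x 200 (y) mm, 106 mm high with its tubes; origin under its centre, z up. Leave it.
- beaker: Glass beaker 72 mm across, 90 mm tall; origin under its centre, z up. Leave it.
- wash_bottle: White wash bottle 72 mm across, 200 mm tall with its spout; origin under its centre, z up. Leave it.
Not all that is in view belongs to the job. Of the things that look like the tray, the smaller one is meant.

How it is judged (in metres and radians):
On the way, in this order (a step that is already met when the one before it is completed fails the run):
1. the collar has been turned to the release notch and is down in it, with the cartridge still in the socket (value of joint collar_turn above 1.05 rad and value of joint collar_lift below 0.004 m and z of cartridge in the frame of station below 0.03 m), for 0.2 s.
2. the cartridge has been lifted clear above the collar (z of cartridge in the frame of station above 0.097 m and value of joint collar_turn above 1.05 rad), for 0.05 s.
At the end, for the whole second after the job is handed in: The collar is down in the release notch (collar_turn above 1.05, collar_lift below 0.004 m); the cartridge stands on the tray's floor inside its walls (foot less than 9 mm above the tray's underside), upright within 0.12 rad and at rest; the tray lies flat on the table (value of joint collar_turn above 1.05 rad and value of joint collar_lift below 0.004 m and x of cartridge in the frame of tray between -0.055 and 0.055 m and y of cartridge in the frame of tray between -0.085 and 0.085 m and z of cartridge in the frame of tray below 0.009 m and angle between cartridge's own z axis and vertical below 0.12 rad and linear speed of cartridge below 0.02 m/s and height (world z) of tray below 0.02 m and angle between tray's own z axis and vertical below 0.1 rad); the robot touches nothing.
It fails at once if the cartridge is dropped away from the station (moving faster than 0.5 m/s with no finger on it; a fall of about 13 mm) (horizontal distance between cartridge and station above 0.06 m and linear speed of cartridge above 0.5 m/s and contact force between the fingers and cartridge below 0.05 N).
It fails at once if the jar, beaker, wash bottle or rack is knocked over (tilted by more than 0.4 rad) (angle between any of jar, beaker, wash_bottle, rack's own z axis and vertical above 0.4 rad).
It fails at once if the rack, beaker or wash bottle is moved by more than 40 mm (distance of any of beaker, wash_bottle, rack from where it was at the start of the episode above 0.04 m).
It also fails if it takes over 56 s, if anything falls off the work surface, if the arm or the gripper's body presses on something with over 40 N, if the wrist force passes 120 N, or if a joint passes its speed limit or range.

## Robot

A 6-joint arm with a two-finger parallel gripper is mounted at the origin on the work surface. World frame = base frame: x ahead of the robot, y to its left, z up, the work surface at z = 0. Lengths are in mm, angles in rad, forces in N, time in s.
With the tool pointing down it reaches from about 300 to 1000 mm from the base axis. Payload 5.1 kg.
Tool frame: the origin (TCP) lies midway between the tips of the shut fingers; the grasp point (between the pads) lies 19 mm behind it; z points along the fingers, y is the line along which they close (so a half turn about z gives the same grasp; the last joint's range is limited). The gripper opens to 95 mm and grips with 3 to 60 N. Pads are 20 mm wide; open, the fingers measure 119 mm over their backs; the gripper's body (75 mm by 180 mm) begins 59 mm behind the grasp point.
Start: joints at [1.197, 0.124, 1.65, -0, 1.367, -0.083], TCP at [186.388, 622.691, 214.656] pointing down, gripper open.
Joint ranges: [-2.61, 2.61], [-1.02, 2.33], [0.03, 2.71], [-1.35, 4.49], [0.32, 2.68], [-2.91, 2.91]. Speed limits (rad/s): [2.57, 2.57, 3.14, 3.14, 3.14, 3.14].

## Interface

Orientations are given as [roll, pitch, yaw] about the fixed x, y, z axes, in that order (R = Rz(yaw) Ry(pitch) Rx(roll)).
In Python, from cell import ctrl gives the robot as it stands. The module is installed in compiled form; this text tells all that it offers.
- The arm moves only by the tool jog_arm, never from a script. Its argument "deltas" is a list of rows, each a list of 7 numbers: the gripper's target within -1 to 1 (shut at 1, half-way at 0, fully open at -1), then the shift along the world's x, y, z in cm, then the turn, a rotation vector about the world's x, y, z in rad. A call has 1 to 20 rows; each row shifts and turns the commanded pose from where the row before left it; what a row does not reach is not made up. A row lasts 1/12 s, in which the tool goes at most 41.7 mm and 7.16 degrees, less where a joint would pass 70% of its speed; a pose out of reach is approached as far as the arm can. A call with a gripper value outside its range is refused whole. The fingers move at their own pace and stop on an object; the grip force is fixed at half the most. Time passes only in rows, so rows that do not move let the fingers close. It gives the time, the measured TCP pose, the force, the opening and the grip force at its end, in the units of the state.
- ctrl.observe(): the state, without advancing time (a new reading comes with each control period).
- ctrl.capture(name): name is "side" or "top"; returns a dict with "img" (384x512x3 uint8, blue, green, red), "intrinsics" (3x3 intrinsics, pixels), "origin" and "orientation" of the camera in the world. Camera axes: x right, y down, z forward; pixel columns grow to the right and rows downward; lengths in mm; the calibration is good to about 2 mm. A picture is of the moment at which its call begins. There is no depth.
- ctrl.hand_in(): hands the job in; it is judged then, once.
The state is a dict: "clock": time; "q": joint angles; "dq": joint speeds; "effort": joint torques, N m; "eef_pos": TCP position; "tool_rot": TCP orientation; "force": force on the tool from outside, world axes, zero at the start; "wrist_torque": the same for the moment, N m; "gripper_width": finger opening in mm; "gripper_force": force on a finger pad.
Only numpy, scipy, OpenCV 4.12 (cv2) and the standard library are available. Lean on these libraries where they do the work, as an engineer would, in place of code of your own. Each camera call takes 0.05 s, during which the arm holds its last target. There are 200 camera calls.

## Working session

There is one attempt and no reset: what is moved stays moved. The work goes in short steps, Python scripts to look and compute and a tool call to move; the robot and the scene stay as the last step left them, time stands still between calls to the robot, and variables do not carry over. Pictures are saved under pics/ and viewed, at most 10 in all, crops included, and the job is handed in when it is done.

Besides the shell and the picture viewer there is one more tool, called after "Request:" by a JSON object that holds its "op" and its "data". jog_arm: Moves the arm, as the interface text tells. Its arguments: {"type":"object","properties":{"deltas":{"type":"array"}},"required":["deltas"]}

```bash
mkdir -p pics; cat > h.py <<'E'
import numpy as np, cv2
from cell import ctrl
def cap(n):
    c=ctrl.capture(n); K=np.array(c["intrinsics"]);o=np.array(c["origin"],float);R=np.array(c["orientation"],float)
    if R.shape!=(3,3):
        from scipy.spatial.transform import Rotation as T
        R=T.from_euler('xyz',R).as_matrix()
    return c["img"],K,o,R
def onz(K,o,R,u,v,z):
    d=R@np.linalg.solve(K,[u,v,1.]); return o+d*(z-o[2])/d[2]
def proj(K,o,R,p):
    q=K@(R.T@(np.array(p,float)-o)); return q[:2]/q[2]
E
python3 - <<'E'
from h import *
print(ctrl.observe())
for n in ("side","top"):
    c=ctrl.capture(n); print(n,c["intrinsics"],c["origin"],c["orientation"])
    cv2.imwrite(f"pics/{n}0.png",c["img"])
E
```

```text
{'clock': 0.0, 'q': array([ 1.19740552e+00,  1.24500971e-01,  1.65169722e+00, -5.66390669e-06,
        1.36746938e+00, -8.25989253e-02]), 'dq': array([ 0.00224978,  0.00034879,  0.00163685, -0.00072491, -0.00042984,
        0.00010182]), 'effort': array([ 1.75098263e-03, -4.17597342e+01, -3.59938467e+01,  7.75025762e-02,
        4.90632048e-02, -2.35973084e-04]), 'eef_pos': array([186.15389127, 622.09768285, 213.37598979]), 'tool_rot': array([-3.13952435e+00, -1.65664966e-04,  2.85080175e+00]), 'force': array([-0.24969945,  0.80267644, -0.13903541]), 'wrist_torque': array([ 0.0697573 ,  0.0125056 , -0.02518004]), 'gripper_force': 0.0, 'gripper_width': 94.91439824382547}
side [[462.4658069    0.         253.41541898]
 [  0.         462.4658069  186.28370392]
 [  0.           0.           1.        ]] [ 375.0477692  1238.14030296  938.32874166] [-2.18851408 -0.00376599 -3.02195774]
top [[348.26658229   0.         255.37360627]
 [  0.         348.26658229 188.65331842]
 [  0.           0.           1.        ]] [ 410.75836736   86.55188458 1046.87686284] [-3.01106714 -0.01026999 -1.59529802]
```

View pics/top0.png

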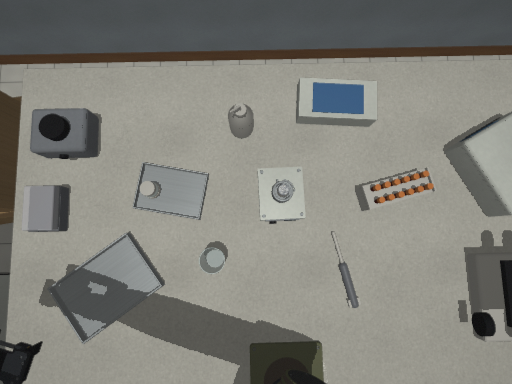

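View pics/side0.png

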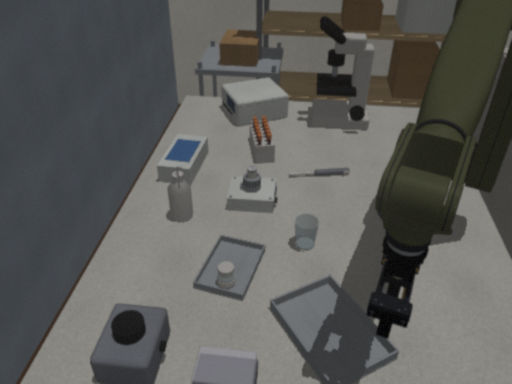

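The top view shows the station near (282,190), the smaller tray near (172,190) with the jar at (149,188), the bottle at (240,120), and the beaker at (214,258). The panel knob is at (273,221), so the station's +x points away from the robot. Next I zoom in on the station and measure.

```bash
python3 - <<'E'
from h import *
I,K,o,R=cap("top"); J,K2,o2,R2=cap("side")
a=cv2.resize(I[155:235,245:320],None,fx=5,fy=5,interpolation=2); b=cv2.resize(J[155:220,215:290],None,fx=5,fy=5,interpolation=2)
h=max(a.shape[0],b.shape[0]); f=lambda m:cv2.copyMakeBorder(m,0,h-m.shape[0],0,0,0)
cv2.imwrite("pics/st.png",np.hstack([f(a),f(b)]))
g=cv2.cvtColor(I,6)
# station top
def comp(mask,u,v):
    n,l=cv2.connectedComponents(mask.astype(np.uint8)); c=max(cv2.findContours((l==l[v,u]).astype(np.uint8),0,2)[0],key=cv2.contourArea); return c
c=comp(g>195,265,175); r=cv2.minAreaRect(c); bx=cv2.boxPoints(r); print("st",r)
P=np.array([onz(K,o,R,*p,50) for p in bx]); print(P.round(1),P.mean(0))
# tray rim
sub=g[150:230,120:220]; print(I[190,180],I[150,180],I[165,170],I[182,147])
for p in [(146.5,163.5),(209,172.5),(200,219),(134.5,208)]: print(onz(K,o,R,*p,25).round(1))
print("jar",onz(K,o,R,148.5,188,60)); print("tray c",onz(K,o,R,172,190.5,25))
print("bottle",onz(K,o,R,238,108,200),"beaker",onz(K,o,R,214,257,90))
E
```

```text
st ((255.5, 191.5), (383.0, 511.0), 90.0)
[[1146.   845.9   50. ]
 [1118.9 -742.4   50. ]
 [  -5.6 -606.3   50. ]
 [  33.7  767.9   50. ]] [573.24470259  66.27791372  50.        ]
[146 146 141] [145 155 157] [149 159 160] [158 168 170]
[627.6 395.1  25. ]
[596.2 209.4  25. ]
[459.  236.7  25. ]
[495.7 428.   25. ]
jar [548.95593648 377.70107509  60.        ]
tray c [544.81339504 318.81913141  25.        ]
bottle [728.30419641 114.00967773 200.        ] beaker [352.72768984 189.82649826  90.        ]
```

View pics/st.png

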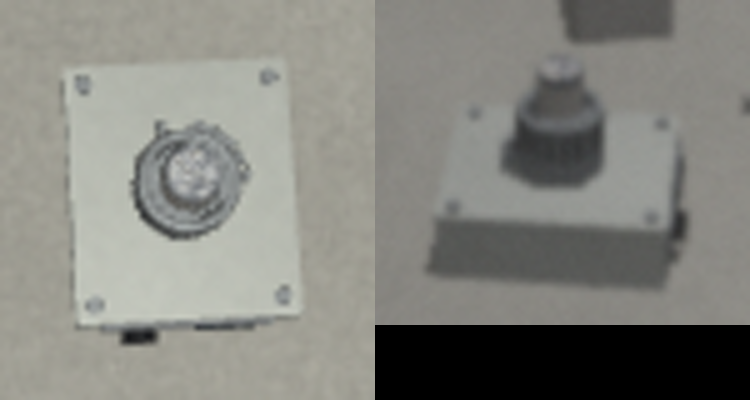

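The top crop shows the station's top corners at about (65,67), (285,60), (300,315) and (78,327). The cartridge head is at about (193,170), and the tab sits on the right at about (245,172), which is locked. The side crop shows the cartridge head at about (562,67).

```bash
python3 - <<'E'
from h import *
I,K,o,R=cap("top"); J,K2,o2,R2=cap("side")
t=lambda x,y:((x-2)/5+245,(y-2)/5+155); s=lambda x,y:((x-377)/5+215,(y-2)/5+155)
P=np.array([onz(K,o,R,*t(*p),50)[:2] for p in [(65,67),(285,60),(300,315),(78,327)]]); print(P.round(1),P.mean(0))
e=P[0]+P[1]-P[2]-P[3]; f=P[0]+P[3]-P[1]-P[2]; print(np.arctan2(e[1],e[0]),np.arctan2(-f[0],f[1]),np.hypot(*e)/2,np.hypot(*f)/2)
print("cart top",onz(K,o,R,*t(193,170),126),"side",onz(K2,o2,R2,*s(562,67),126))
P=np.array([onz(K2,o2,R2,*s(*p),50)[:2] for p in [(465,98),(683,115),(665,228),(440,215)]]); print(P.round(1),P.mean(0))
# tray by line fit
T=np.array([(627.6,395.1),(596.2,209.4),(459,236.7),(495.7,428)]);print(T.mean(0),np.arctan2(*(T[0]-T[1])[::-1]),np.arctan2(*(T[3]-T[2])[::-1]))
E
```

```text
[[601.8  65.1]
 [603.  -63.2]
 [454.6 -65.6]
 [450.8  61.6]] [527.56235261  -0.53054675]
0.019996857881818278 0.019717328171766656 149.73190206338708 127.78442341389265
cart top [ 5.29805767e+02 -1.28255664e-01  1.26000000e+02] side [525.08216039   2.48076799 126.        ]
[[600.6 -66. ]
 [450.  -64.1]
 [451.2  64.6]
 [595.6  68.8]] [524.36371313   0.83425056]
[544.625 317.3  ] 1.4032908101686985 1.381254008637009
```

Request:
{"op": "jog_arm", "data": {"deltas": [[-1,0,0,3.5,0,0,-0.07],[-1,1.9,-3.45,0,0,0,-0.07],[-1,1.9,-3.45,0,0,0,-0.07],[-1,1.9,-3.45,0,0,0,-0.07],[-1,1.9,-3.45,0,0,0,-0.07],[-1,1.9,-3.45,0,0,0,-0.07],[-1,1.9,-3.45,0,0,0,-0.07],[-1,1.9,-3.45,0,0,0,-0.07],[-1,1.9,-3.45,0,0,0,-0.07],[-1,1.9,-3.45,0,0,0,-0.07],[-1,1.9,-3.45,0,0,0,-0.07],[-1,1.9,-3.45,0,0,0,-0.07],[-1,1.9,-3.45,0,0,0,-0.07],[-1,1.9,-3.45,0,0,0,-0.07],[-1,1.9,-3.45,0,0,0,-0.07],[-1,1.9,-3.45,0,0,0,-0.07],[-1,1.9,-3.45,0,0,0,-0.07],[-1,1.9,-3.45,0,0,0,-0.07],[-1,1.9,-3.45,0,0,0,0],[-1,0,0,0,0,0,0]]}}

```text
clock: 1.97
eef_pos: [530.4, -3.6, 249.5]
tool_rot: [3.141, 0.002, 1.585]
force: [-0.6, 0.8, 0.7]
gripper_width: 95.3
gripper_force: 0.0
```

Request:
{"op": "jog_arm", "data": {"deltas": [[-1,-0.1,0.1,-3,0,0,0],[-1,-0.1,0.1,-3,0,0,0],[-1,-0.1,0.1,-3,0,0,0],[-1,0,0,-2,0,0,0],[-1,0,0,0,0,0,0]]}}

```text
clock: 2.38
eef_pos: [521.5, 5.3, 134.1]
tool_rot: [-3.132, -0.001, 1.591]
force: [-1.1, 0.4, -1.0]
gripper_width: 95.2
gripper_force: 0.0
```

```bash
python3 - <<'E'
from h import *
p=ctrl.observe()["eef_pos"]; print(p)
I,K,o,R=cap("top"); J,K2,o2,R2=cap("side")
u=[proj(K,o,R,q) for q in (p,[527,0,126],[527,0,97])]; v=[proj(K2,o2,R2,q) for q in (p,[527,0,126],[527,0,97])]
print(np.round(u,1),np.round(v,1))
a=cv2.resize(I[150:230,245:320],None,fx=5,fy=5,interpolation=2); b=cv2.resize(J[130:210,215:290],None,fx=5,fy=5,interpolation=2)
cv2.imwrite("pics/cl.png",np.hstack([a,b]))
E
```

```text
[521.46383301   5.34500143 134.05082487]
[[281.5 191.4]
 [283.2 189.6]
 [282.2 191. ]] [[253.  166.5]
 [251.5 167.5]
 [251.5 175. ]]
```

View pics/cl.png

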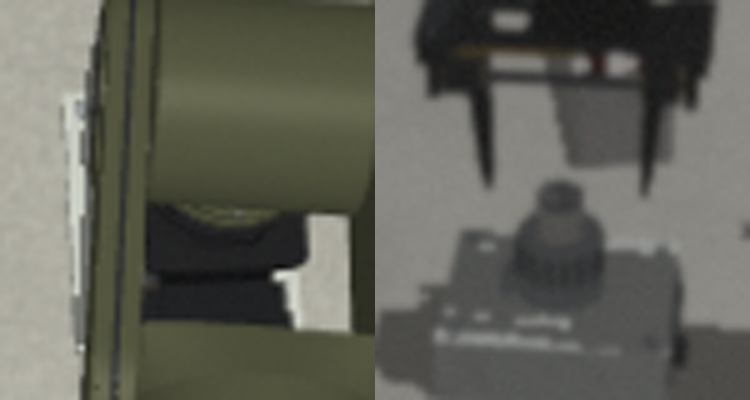

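The side view shows the finger tips at about (488,187) and (645,195), straddling the head at (561,190). The finger centre is about 2 mm too far toward -x. I let the arm settle and re-read.

Request:
{"op": "jog_arm", "data": {"deltas": [[-1,0,0,0,0,0,0],[-1,0,0,0,0,0,0]]}}

```text
clock: 2.65
eef_pos: [526.9, 4.7, 142.2]
tool_rot: [3.137, 0.0, 1.591]
force: [-0.2, 0.0, 0.8]
gripper_width: 95.1
gripper_force: 0.0
```

Request:
{"op": "jog_arm", "data": {"deltas": [[-1,0.15,-0.4,0,0,0,0],[-1,0,0,-2,0,0,0],[-1,0,0,-2,0,0,0],[-1,0,0,-2,0,0,0],[-1,0,0,-0.9,0,0,0],[-1,0,0,0,0,0,0],[-1,0,0,0,0,0,0],[-1,0,0,0,0,0,0]]}}

```text
clock: 3.32
eef_pos: [528.2, 0.5, 72.3]
tool_rot: [3.139, 0.0, 1.591]
force: [0.1, 0.6, 0.6]
gripper_width: 95.0
gripper_force: 0.0
```

Request:
{"op": "jog_arm", "data": {"deltas": [[0.6,0,0,0,0,0,0],[0.6,0,0,0,0,0,0],[0.6,0,0,0,0,0,0],[0.6,0,0,0,0,0,0],[0.6,0,0,0,0,0,0],[0.6,0,0,0,0,0,0],[0.6,0,0,0,0,0,0],[0.6,0,0,0,0,0,0]]}}

```text
clock: 3.98
eef_pos: [527.8, 0.7, 70.9]
tool_rot: [3.139, 0.0, 1.591]
force: [5.7, 0.9, -2.8]
gripper_width: 57.8
gripper_force: 30.0
```

Request:
{"op": "jog_arm", "data": {"deltas": [[0.6,0,0,0.5,0,0,0],[0.6,0,0,0.5,0,0,0],[0.6,0,0,0.4,0,0,0],[0.6,0,0,0,0,0,0],[0.6,0,0,0,0,0,0],[0.6,0,0,0,0,0,0]]}}

```text
clock: 4.48
eef_pos: [527.7, 0.7, 83.4]
tool_rot: [3.139, 0.0, 1.591]
force: [9.4, 0.1, -10.3]
gripper_width: 58.1
gripper_force: 30.0
```

Request:
{"op": "jog_arm", "data": {"deltas": [[0.6,0,0,0.05,0,0,0.08],[0.6,0,0,0,0,0,0.1],[0.6,0,0,0,0,0,0.1],[0.6,0,0,0,0,0,0.1],[0.6,0,0,0,0,0,0.1],[0.6,0,0,0,0,0,0.1],[0.6,0,0,0,0,0,0.1],[0.6,0,0,0,0,0,0.1],[0.6,0,0,0,0,0,0.1],[0.6,0,0,0,0,0,0.1],[0.6,0,0,0,0,0,0.1],[0.6,0,0,0,0,0,0.1],[0.6,0,0,0,0,0,0],[0.6,0,0,0,0,0,0],[0.6,0,0,0,0,0,0]]}}

```text
clock: 5.73
eef_pos: [527.7, 0.7, 83.8]
tool_rot: [3.141, 0.003, 2.771]
force: [9.9, 0.1, -10.6]
gripper_width: 58.1
gripper_force: 30.0
```

```bash
python3 -c "
from h import *
print(ctrl.observe()['wrist_torque'])"
```

```text
[-0.14616922 -1.56043724  0.06612633]
```

Request:
{"op": "jog_arm", "data": {"deltas": [[0.6,0,0,-0.4,0,0,0],[0.6,0,0,-0.4,0,0,0],[0.6,0,0,-0.4,0,0,0],[0.6,0,0,-0.25,0,0,0],[0.6,0,0,0,0,0,0],[0.6,0,0,0,0,0,0],[0.6,0,0,0,0,0,0]]}}

```text
clock: 6.32
eef_pos: [527.9, 0.6, 71.0]
tool_rot: [3.141, 0.003, 2.771]
force: [6.1, 0.3, -3.2]
gripper_width: 57.9
gripper_force: 30.0
```

Request:
{"op": "jog_arm", "data": {"deltas": [[-1,0,0,0,0,0,0],[-1,0,0,0,0,0,0],[-1,0,0,0,0,0,0],[-1,0,0,0,0,0,0],[-1,0,0,0,0,0,0],[-1,0,0,0,0,0,0],[-1,0,0,1.6,0,0,0],[-1,0,0,1.5,0,0,0],[-1,0,0,0,0,0,0],[-1,0,0,0,0,0,0]]}}

```text
clock: 7.15
eef_pos: [527.6, 0.6, 102.5]
tool_rot: [3.141, 0.002, 2.771]
force: [-0.8, 0.1, -0.4]
gripper_width: 95.3
gripper_force: 0.0
```

```bash
python3 - <<'E'
from h import *
J,K2,o2,R2=cap("side")
print(proj(K2,o2,R2,[527,0,97]))
cv2.imwrite("pics/rel.png",cv2.resize(J[130:210,205:300],None,fx=7,fy=7,interpolation=2))
E
```

```text
[251.48988744 175.01838242]
```

View pics/rel.png

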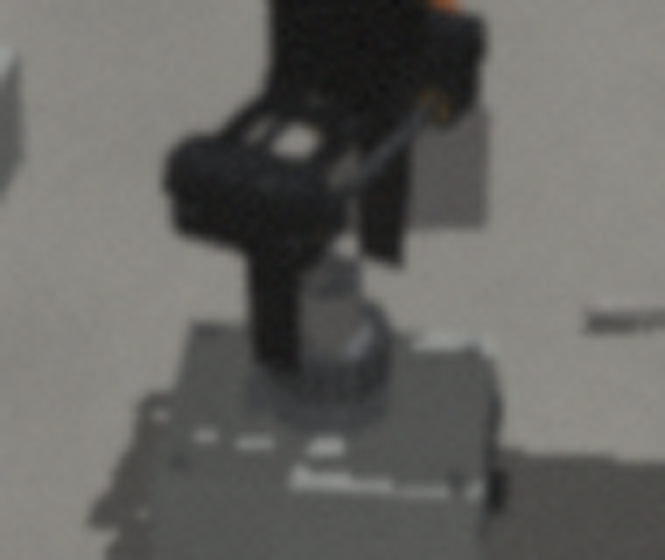

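The side view shows the fingers around the head at (330,300) and the collar low at (325,380). I grip the head and start a slow lift.

Request:
{"op": "jog_arm", "data": {"deltas": [[0.9,0,0,0,0,0,0],[0.9,0,0,0,0,0,0],[0.9,0,0,0,0,0,0],[0.9,0,0,0,0,0,0],[0.9,0,0,0,0,0,0],[0.9,0,0,0,0,0,0],[0.9,0,0,0,0,0,0],[0.9,0,0,0,0,0,0],[0.9,0,0,0,0,0,0],[0.9,0,0,0,0,0,0],[0.9,0,0,0,0,0,0],[0.9,0,0,0,0,0,0]]}}

```text
clock: 8.2
eef_pos: [526.9, 0.7, 101.7]
tool_rot: [3.141, 0.0, 2.771]
force: [0.5, 1.0, -0.4]
gripper_width: 29.6
gripper_force: 30.0
```

Request:
{"op": "jog_arm", "data": {"deltas": [[0.9,0,0,0.3,0,0,0],[0.9,0,0,0.3,0,0,0],[0.9,0,0,0.3,0,0,0],[0.9,0,0,0.3,0,0,0],[0.9,0,0,0.3,0,0,0],[0.9,0,0,0.3,0,0,0],[0.9,0,0,0,0,0,0],[0.9,0,0,0,0,0,0]]}}

```text
clock: 8.87
eef_pos: [527.1, 0.7, 120.0]
tool_rot: [3.141, 0.001, 2.771]
force: [-0.8, -0.7, -1.6]
gripper_width: 29.4
gripper_force: 30.0
```

Request:
{"op": "jog_arm", "data": {"deltas": [[0.9,0,0,0.8,0,0,0],[0.9,0,0,0.8,0,0,0],[0.9,0,0,0.8,0,0,0],[0.9,0,0,0.8,0,0,0],[0.9,0,0,0.8,0,0,0],[0.9,0,0,0.8,0,0,0],[0.9,0,0,0.8,0,0,0],[0.9,0,0,0.8,0,0,0],[0.9,0,0,0.8,0,0,0],[0.9,0,0,0.8,0,0,0],[0.9,0,0,0.8,0,0,0],[0.9,0,0,0.8,0,0,0],[0.9,0,0,0,0,0,0],[0.9,0,0,0,0,0,0]]}}

```text
clock: 10.03
eef_pos: [527.2, 0.7, 216.4]
tool_rot: [3.141, 0.001, 2.771]
force: [0.6, 1.1, -1.7]
gripper_width: 29.5
gripper_force: 30.0
```

```bash
python3 - <<'E'
from h import *
J,K2,o2,R2=cap("side"); print(ctrl.observe()["eef_pos"])
cv2.imwrite("pics/up.png",cv2.resize(J[100:300,180:310],None,fx=3,fy=3,interpolation=2))
E
```

```text
[526.84598439   0.70770824 215.62836141]
```

View pics/up.png

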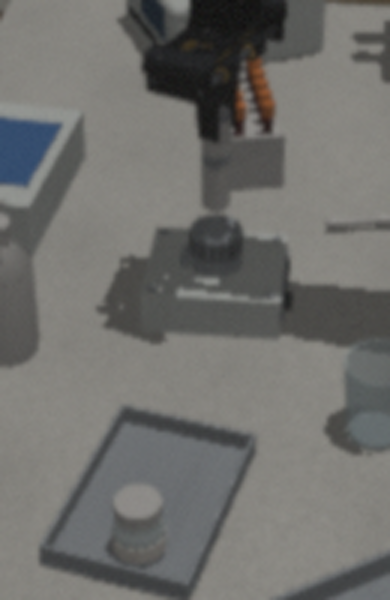

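The side view shows the cartridge clear of the collar, which is down. The tray rim corners are at about (123,410), (255,436), (188,597) and (42,552), and the free half is toward the station.

```bash
python3 - <<'E'
from h import *
J,K2,o2,R2=cap("side")
P=np.array([onz(K2,o2,R2,(x-1)/3+180,(y-1)/3+100,25)[:2] for x,y in [(123,410),(255,436),(188,597),(42,552)]]); print(P.round(1))
c=P.mean(0); f=P[2]+P[3]-P[0]-P[1]; f/=np.hypot(*f); print(c,f,c-45*f, "top est",np.array([544.6,317.3])-45*np.array([.17,.985]))
E
```

```text
[[590.7 227.2]
 [457.8 248.5]
 [494.2 454.3]
 [628.1 419.8]]
[542.68309486 337.4693519 ] [0.18238357 0.98322746] [534.47583423 293.2241163 ] top est [536.95  272.975]
```

```bash
python3 - <<'E'
from h import *
I,K,o,R=cap("top"); J,K2,o2,R2=cap("side")
print("jar side",onz(K2,o2,R2,504/3/1.0*0+136/3+180,493/3+100,60))
a=I[150:230,120:220].copy(); a=cv2.resize(a,None,fx=4,fy=4,interpolation=2); b=cv2.resize(J[228:303,188:278],None,fx=4,fy=4,interpolation=2)
for A,x0,y0,k,oo,r in((a,120,150,K,o,R),(b,188,228,K2,o2,R2)):
    for z,col in((25,(0,0,255)),(0,(0,255,0))):
        for x in(-70,70):
            for y in (-100,100):
                c,s=.984,.18; w=[544.6+c*x+s*y,317.3-s*x+c*y,z]
                u,v=proj(k,oo,r,w); cv2.circle(A,(int((u-x0)*4+2),int((v-y0)*4+2)),2,col,-1)
h=320; b=cv2.copyMakeBorder(b,0,h-b.shape[0],0,0,0)
cv2.imwrite("pics/tr.png",np.hstack([a,b]))
E
```

```text
jar side [550.51772546 373.99462618  60.        ]
```

View pics/tr.png

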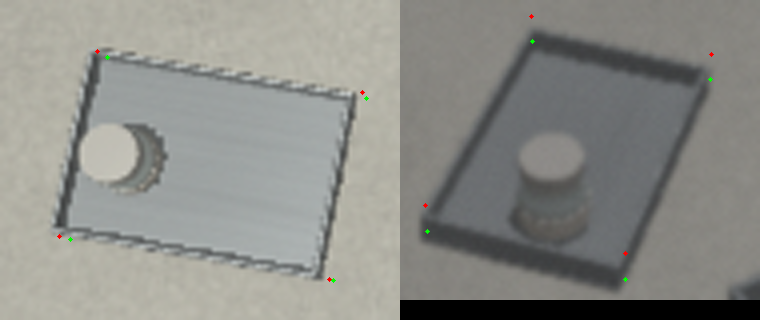

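In the top crop the tray's right edge is about 2 px left of the marker. In the side crop the far corners sit about 3.5 px lower. So the tray centre is about (544,325), and I place at about (536,280).

Request:
{"op": "jog_arm", "data": {"deltas": [[0.9,0,1,0,0,0,0],[0.9,0.1,2,0,0,0,0],[0.9,0.1,2.5,0,0,0,0],[0.9,0.1,2.5,0,0,0,0],[0.9,0.1,2.5,0,0,0,0],[0.9,0.1,2.5,0,0,0,0],[0.9,0.1,2.5,0,0,0,0],[0.9,0.1,2.5,0,0,0,0],[0.9,0.1,2.5,0,0,0,0],[0.9,0.1,2.5,0,0,0,0],[0.9,0,2.5,0,0,0,0],[0.9,0,1.5,0,0,0,0],[0.9,0,1,0,0,0,0],[0.9,0,0,0,0,0,0],[0.9,0,0,0,0,0,0]]}}

```text
clock: 11.48
eef_pos: [535.7, 280.5, 215.3]
tool_rot: [-3.141, -0.0, 2.771]
force: [1.2, 0.7, -1.8]
gripper_width: 29.5
gripper_force: 30.0
```

Request:
{"op": "jog_arm", "data": {"deltas": [[0.9,0,0,-1,0,0,0],[0.9,0,0,-1.5,0,0,0],[0.9,0,0,-1.5,0,0,0],[0.9,0,0,-1.5,0,0,0],[0.9,0,0,-1.5,0,0,0],[0.9,0,0,-1.5,0,0,0],[0.9,0,0,-1,0,0,0],[0.9,0,0,-0.5,0,0,0],[0.9,0,0,0,0,0,0],[0.9,0,0,0,0,0,0],[0.9,0,0,0,0,0,0]]}}

```text
clock: 12.4
eef_pos: [536.7, 280.8, 116.8]
tool_rot: [3.14, 0.001, 2.771]
force: [-0.4, -0.1, -2.5]
gripper_width: 29.4
gripper_force: 30.0
```

```bash
python3 - <<'E'
from h import *
J,K2,o2,R2=cap("side")
cv2.imwrite("pics/pl.png",cv2.resize(J[180:310,170:310],None,fx=4,fy=4,interpolation=2))
E
```

```text
(no output)
```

View pics/pl.png

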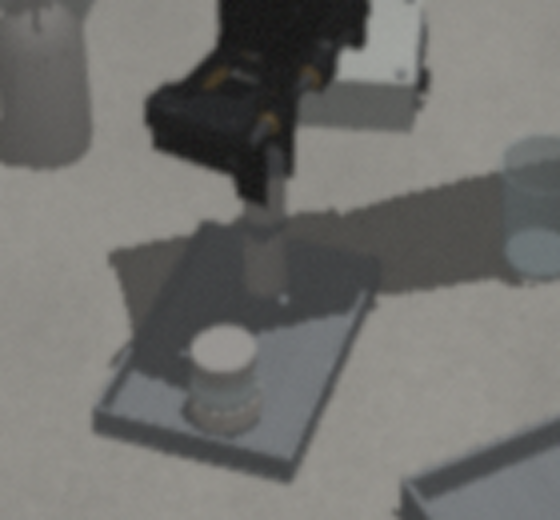

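The cartridge foot at (265,297) hangs over the free half, well inside the walls, and upright. I lower it slowly, watching the force.

Request:
{"op": "jog_arm", "data": {"deltas": [[0.9,0,0,-0.5,0,0,0],[0.9,0,0,-0.5,0,0,0],[0.9,0,0,-0.5,0,0,0],[0.9,0,0,-0.3,0,0,0],[0.9,0,0,-0.2,0,0,0],[0.9,0,0,0,0,0,0],[0.9,0,0,0,0,0,0],[0.9,0,0,0,0,0,0]]}}

```text
clock: 13.12
eef_pos: [536.0, 280.8, 95.8]
tool_rot: [3.141, 0.0, 2.771]
force: [0.3, 0.5, -2.0]
gripper_width: 29.2
gripper_force: 30.0
```

Request:
{"op": "jog_arm", "data": {"deltas": [[0.9,0,0,-0.1,0,0,0],[0.9,0,0,-0.05,0,0,0],[0.9,0,0,0,0,0,0],[0.9,0,0,0,0,0,0]]}}

```text
clock: 13.45
eef_pos: [535.9, 280.7, 94.2]
tool_rot: [3.141, 0.0, 2.771]
force: [0.7, 0.6, -1.2]
gripper_width: 29.2
gripper_force: 30.0
```

Request:
{"op": "jog_arm", "data": {"deltas": [[0.9,0,0,-0.06,0,0,0],[0.9,0,0,0,0,0,0],[0.9,0,0,0,0,0,0]]}}

```text
clock: 13.7
eef_pos: [536.0, 280.8, 93.7]
tool_rot: [3.141, 0.0, 2.771]
force: [0.0, 1.0, -1.3]
gripper_width: 29.3
gripper_force: 30.0
```

Request:
{"op": "jog_arm", "data": {"deltas": [[0.9,0,0,-0.07,0,0,0],[0.9,0,0,0,0,0,0],[0.9,0,0,0,0,0,0]]}}

```text
clock: 13.95
eef_pos: [536.3, 280.8, 93.7]
tool_rot: [3.141, 0.001, 2.771]
force: [-1.0, -0.7, 3.8]
gripper_width: 29.2
gripper_force: 30.0
```

Contact: the force reversed to +3.8 N. I release and retreat straight up.

Request:
{"op": "jog_arm", "data": {"deltas": [[0.3,0,0,0,0,0,0],[0.1,0,0,0,0,0,0],[-0.2,0,0,0,0,0,0],[-0.6,0,0,0,0,0,0],[-1,0,0,0,0,0,0],[-1,0,0,0,0,0,0],[-1,0,0,0,0,0,0],[-1,0,0,0,0,0,0],[-1,0,0,1.5,0,0,0],[-1,0,0,3,0,0,0],[-1,0,0,3,0,0,0],[-1,0,0,3,0,0,0],[-1,0,0,3,0,0,0],[-1,0,0,0,0,0,0],[-1,0,0,0,0,0,0]]}}

```text
clock: 15.2
eef_pos: [537.2, 281.3, 230.9]
tool_rot: [3.138, 0.004, 2.771]
force: [-0.3, -0.4, -0.7]
gripper_width: 95.4
gripper_force: 0.0
```

```bash
python3 - <<'E'
from h import *
J,K2,o2,R2=cap("side")
cv2.imwrite("pics/end.png",cv2.resize(J[150:310,170:310],None,fx=3,fy=3,interpolation=2))
E
```

```text
(no output)
```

View pics/end.png

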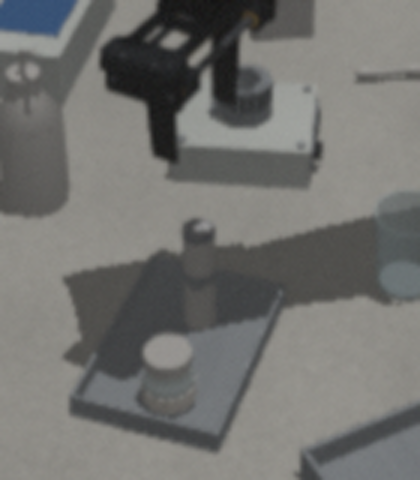

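The cartridge stands upright at (200,275) in the free half of the tray, the jar is undisturbed, the collar is down, and the gripper is clear.

```bash
python3 -c "
from cell import ctrl
print(ctrl.hand_in())"
```

```text
the job is handed in; nothing more can be done
None
```

The job is handed in (no verdict was returned): the last picture shows the collar down after its turn of about 1.18 rad to the release notch, and the cartridge standing upright on the free half of the tray; the jar, beaker and wash bottle were still standing, and the rack was not checked at the end.

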